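Make up two cheese gift boxes

ROBOT

A 6-joint arm with a two-finger parallel gripper is mounted at the origin on the work surface. World frame = base frame: x ahead of the robot, y to its left, z up, the work surface at z = 0. Lengths are in mm, angles in rad, forces in N, time in s.
With the tool pointing down it reaches from about 400 to 925 mm from the base axis. Payload 12.5 kg.
Tool frame: the origin (TCP) lies midway between the tips of the shut fingers; the grasp point (between the pads) lies 19 mm behind it; z points along the fingers, y is the line along which they close (so a half turn about z gives the same grasp; the last joint's range is limited). The gripper opens to 95 mm and grips with 3 to 60 N. Pads are 20 mm wide; open, the fingers measure 119 mm over their backs; the gripper's body (75 mm by 180 mm) begins 59 mm behind the grasp point.
Start: joints at [-1.261, 0.491, 1.559, -0, 1.092, -0.106], TCP at [252.475, -571.754, 214.661] pointing down, gripper open.
Joint ranges: [-3.1, 3.1], [-0.84, 2.19], [0.05, 2.79], [-1.13, 4.28], [0.06, 2.93], [-2.69, 2.69]. Speed limits (rad/s): [2.22, 2.22, 2.79, 3.14, 3.14, 3.14].

INTERFACE

Orientations are given as [roll, pitch, yaw] about the fixed x, y, z axes, in that order (R = Rz(yaw) Ry(pitch) Rx(roll)).
In Python, from cell import * gives the robot as it stands.
- The arm moves only by the tool servo_tool, never from a script. Its argument "moves" is one flat list of numbers, 5 for each row, row after row: the shift along the world's x, y, z as a fraction of full scale, then the turn about the world's z as a fraction of full scale, then the opening, from 0 (shut) to 1 (fully open). A call has 1 to 12 rows; each row is the pose to reach, as a shift and turn from the pose commanded when the call began, turning the shorter way round; what a row does not reach only later rows make up. Full scale, the value 1, is 400 mm for a shift and 180 degrees for a turn. A row lasts 1/12 s, in which the tool goes at most 41.7 mm and 7.16 degrees, less where a joint would pass 70% of its speed; a pose out of reach is approached as far as the arm can. A call with a number of a shift or a turn outside -1 to 1 is refused whole. A call with a gripper value outside its range is refused whole. The fingers move at their own pace and stop on an object; the grip force is fixed at half the most. Time passes only in rows, so rows that repeat a pose let the fingers close. It gives the time, the measured TCP pose, the force, the opening and the grip force at its end, in the units of the state.
- state(): the state, without advancing time (a new reading comes with each control period).
- read_camera(name): name is "scene" or "top" or "wrist"; returns (picture, depth): 420x560x3 uint8, blue, green, red; 420x560 float32, mm along the optical axis (not along the pixel's ray), 0 where there is no reading.
- get_calibration(name): a dict with "K" (3x3 intrinsics, pixels), "R" (3x3) and "t" (3): a world point X has camera coordinates R X + t. Camera axes: x right, y down, z forward; pixel columns grow to the right and rows downward; lengths in mm; the calibration is good to about 2 mm. A picture is of the moment at which its call begins: read the wrist's pose just before it. get_calibration takes no time and is no camera call; for the wrist camera it gives the pose at the moment of the call.
- job_done(): hands the job in; it is judged then, once.
The state is a dict: "t": time; "joints": joint angles; "qvel": joint speeds; "tau": joint torques, N m; "eef_pos": TCP position; "tcp_rot": TCP orientation; "ft_force": force on the tool from outside, world axes, zero at the start; "moment": the same for the moment, N m; "opening": opening from 0.0 (shut) to 1.0 (fully open); "grip_force": force on a finger pad.
Only numpy, scipy, OpenCV 4.12 (cv2) and the standard library are available. Lean on these libraries where they do the work, as an engineer would, in place of code of your own. Each camera call takes 0.05 s, during which the arm holds its last target. There are 200 camera calls.

TASK

Make up the two gift cartons. Long carton: the paper-wrapped cheese brick, lying flat and square to the carton's sides, in the middle of the larger compartment, and the squat jar upright in the middle of the smaller one; square carton: the round cheese lying flat in the middle of the larger compartment and the tall jar upright in the middle of the smaller one. Lift the jars over the rack's front rail without knocking them on it, set everything down without dropping it, and leave the cheese wedge and the flat tin where they are.

Things in the scene. Friction and masses are not known exactly. Their poses are not given: they have to be found in the camera images.
- brick: Cheese brick wrapped in white paper, 90 (its x) x 50 (its y) x 40 high, with a grey round sticker on top, 220 g; origin at the centre of its underside. Lies on the sheet pan with its long side roughly across the pan's short way (pan x).
- wheel: Small round cheese, a flat off-white disc 60 in diameter and 35 high, 120 g; origin at the centre of its underside. Lies on the sheet pan.
- wedge: Bare cream-coloured three-cornered cheese wedge, a triangular prism about 59 along each side and 38 high; origin at the centre of its underside. Lies on the sheet pan; not wanted, stays there. The three cheeses lie in a row along pan y at a pitch of about 92, in any order.
- tall_jar: Tall slim amber glass jar with a steel cap, 44 in diameter, 85 high, 160 g; origin at the centre of its underside, z up its axis. Stands on the rack.
- squat_jar: Short wide amber glass jar with a steel cap, 56 in diameter, 55 high, 170 g; origin at the centre of its underside, z up its axis. Stands on the rack.
- flat_tin: Flat bare metal tin, 70 in diameter, 25 high; origin at the centre of its underside. Stands on the rack; not wanted, stays there. The two jars and the tin stand in a row along rack y at a pitch of about 115, in any order.
- long_carton: Open low cardboard carton, fixed to the table: 120 (x) x 200 (y) outside, 25 high, walls and floor 4 thick. Origin at the centre of its underside. A white wall parts it into two compartments, both 112 long in x: the larger, 110 wide, centred at x 0, y +41; the smaller, 78 wide, centred at x 0, y -57 (mm, carton frame).
- square_carton: Open low cardboard carton, fixed to the table: 152 x 152 outside, 25 high, walls and floor 4 thick. Origin at the centre of its underside. A white wall parts it into two compartments, both 144 long in x: the larger, 80 wide, centred at x 0, y +32; the smaller, 60 wide, centred at x 0, y -42 (mm, carton frame).
- rack: Low fixed stock rack, 125 deep (x) x 370 long (y), front (-x) towards the robot. Origin at the centre of its foot, on the table. Shelf 60 above the table. Steel rails run along its front edge, the top of the upper one 26 above the shelf (86 above the table); back and end plates rise 30 above the shelf. Inside depth from rail to back plate 113; the jars stand near the middle of it.
- pan: Small fixed aluminium sheet pan, 150 (x) x 290 (y), floor 3 thick, rim 18 high with a thin rolled edge (20 at most). Origin at the centre of its underside. Holds the brick, the round cheese and the wedge.
Not all that is in view belongs to the job. What is shaped like the square_carton but turquoise is not meant.

How it is judged:
By the outcome, as a careful person would: the job done as asked, in the order asked, and still so for the second after the job is handed in, with the robot touching nothing.
It also fails if it takes over 112 s, if anything falls off the work surface, if the arm or the gripper's body presses on something with over 40 N, if the wrist force passes 120 N, or if a joint passes its speed limit or range.

## Working session

There is one attempt and no reset: what is moved stays moved. The work goes in short steps, Python scripts to look and compute and a tool call to move; the robot and the scene stay as the last step left them, time stands still between calls to the robot, and variables do not carry over. Pictures are saved under pics/ and viewed, at most 14 in all, crops included, and the job is handed in when it is done.

Besides the shell and the picture viewer there is one more tool, called after "Emit:" in YAML: its name, and indented under it one key for each argument. servo_tool: Moves the arm, as the interface text tells. Its arguments: {"type":"object","properties":{"moves":{"type":"array"}},"required":["moves"]}

```bash
ls; mkdir -p pics; python3 - <<'E'
from cell import *
import cv2,numpy as np
print(state())
for n in("scene","top","wrist"):
    c=get_calibration(n);p,d=read_camera(n);cv2.imwrite(f"pics/{n}0.png",p);np.savez(f"{n}0.npz",p=p,d=d,**c)
    print(n,c['K'].round(1).tolist(),c['R'].round(3).tolist(),c['t'].round(1).tolist(),(d>0).mean())
E
```

```text
pics
{'t': 0.0, 'joints': array([-1.26060899e+00,  4.91574661e-01,  1.55947509e+00, -1.50409584e-05,
        1.09166890e+00, -1.05578314e-01]), 'qvel': array([ 0.00040417,  0.00025408,  0.00123507, -0.00105751, -0.00033551,
        0.00182344]), 'tau': array([ 2.19441237e-03, -6.12629628e+01, -2.58182073e+01,  6.94095762e-02,
        4.81126865e-02, -9.32708622e-05]), 'eef_pos': array([ 252.38511715, -571.5034421 ,  214.04353179]), 'tcp_rot': array([-3.14047152e+00, -1.05394696e-04,  4.15772538e-01]), 'ft_force': array([ 0.343134  , -0.25081409, -0.27306971]), 'moment': array([ 0.00135014,  0.00026108, -0.03074759]), 'grip_force': 0.0, 'opening': 1.000150784770749}
scene [[515.6, 0.0, 280.2], [0.0, 515.6, 219.5], [0.0, 0.0, 1.0]] [[-0.706, 0.709, 0.005], [0.596, 0.598, -0.536], [-0.383, -0.375, -0.844]] [352.2, -239.9, 1618.3] 0.9958630952380952
top [[379.0, 0.0, 279.9], [0.0, 379.0, 205.5], [0.0, 0.0, 1.0]] [[-0.029, -0.999, 0.016], [-0.996, 0.028, -0.083], [0.083, -0.018, -0.996]] [1.6, 486.7, 890.1] 0.9959736394557823
wrist [[316.6, 0.0, 276.6], [0.0, 316.6, 210.8], [0.0, 0.0, 1.0]] [[0.404, -0.915, -0.001], [-0.881, -0.389, 0.268], [-0.245, -0.107, -0.964]] [-625.4, -31.1, 392.1] 0.9959013605442177
```

View pics/top0.png

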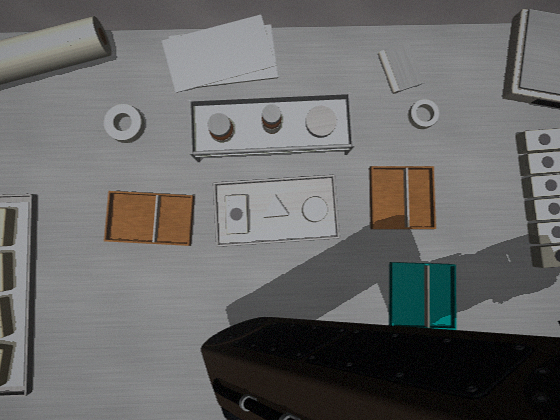

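View pics/scene0.png

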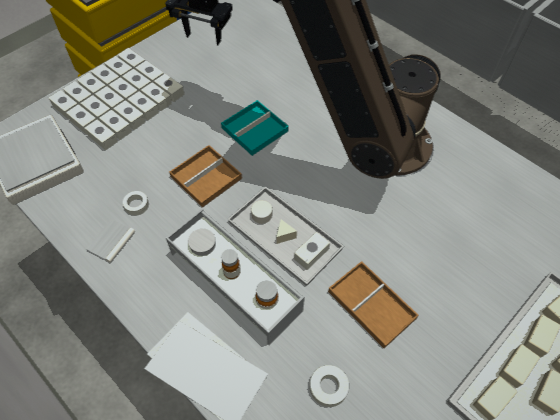

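The top view shows the long carton (107–195, 191–245) with its divider at column 155, and the brick, wedge and round cheese in the pan at (236,214), (277,206) and (315,209). On the rack are the squat jar, tall jar and tin at (220,126), (271,118) and (321,121). The brown square carton is at (370–435, 166–229), and a turquoise decoy sits below it. In the scene view everything is visible and unobstructed.

```bash
cat > h.py <<'E'
import numpy as np,cv2
def load(n): z=np.load(n); return z['p'],z['d'],z['K'],z['R'],z['t']
def cloud(z):
    p,d,K,R,t=z; v,u=np.indices(d.shape)
    X=np.stack([(u-K[0,2])/K[0,0]*d,(v-K[1,2])/K[1,1]*d,d],-1)
    return (X-t)@R          # R^T (X-t)
def ray(z,u,v,h):
    p,d,K,R,t=z; c=-R.T@t; w=R.T@np.linalg.inv(K)@np.array([u,v,1.]); return c+w*(h-c[2])/w[2]
def rect(pts): 
    (c,s,a)=cv2.minAreaRect(np.float32(pts)[:, :2]); return np.round(c,1),np.round(s,1),round(a,1)
E
python3 - <<'E'
from h import *
for n in("top","scene"):
    z=load(n+"0.npz");W=cloud(z);p=z[0];hsv=cv2.cvtColor(p,cv2.COLOR_BGR2HSV)
    print("==",n)
    # seeds in top give approx world positions
    T=load("top0.npz");WT=cloud(T)
    # cartons: orange mask
    m=((hsv[...,0]>5)&(hsv[...,0]<20)&(hsv[...,1]>120)&(hsv[...,2]>50)).astype(np.uint8)
    k,l,s,c=cv2.connectedComponentsWithStats(cv2.morphologyEx(m,cv2.MORPH_CLOSE,np.ones((7,7))))
    for i in range(1,k):
        if s[i,4]<800: continue
        P=W[l==i]; P=P[P[:,2]<60]
        hi=P[P[:,2]>19]
        print("carton",s[i,:5],"top z",np.percentile(hi[:,2],[50,95]).round(1),rect(hi),"floor z",np.median(P[P[:,2]<15][:,2]).round(1))
    for nm,(u,v),h0,h1,r in(("brick",(236,214),30,60,65),("wheel",(315,209),28,60,42),("wedge",(272,208),30,60,40),("squat",(220,120),105,135,42),("tall",(271,112),130,165,40),("tin",(321,121),78,105,48)):
        s=WT[v,u]; sel=(np.hypot(W[...,0]-s[0],W[...,1]-s[1])<r)&(W[...,2]>h0)&(W[...,2]<h1)
        P=W[sel]; print(nm,"seed",s.round(0),len(P),"z",np.percentile(P[:,2],[10,50,90]).round(1), rect(P) if len(P)>5 else "", P.mean(0).round(1))
    # table level, pan floor
    for nm,(u,v) in(("table",(180,290)),("pan",(256,235)),("shelf",(250,140))):
        s=WT[v,u]; sel=np.hypot(W[...,0]-s[0],W[...,1]-s[1])<8
        print(nm,s.round(0),np.median(W[sel][:,2]).round(1))
E
```

```text
== topTraceback (most recent call last):
  File "<stdin>", line 14, in <module>
  File "h.py", line 10, in rect
    (c,s,a)=cv2.minAreaRect(np.float32(pts)[:, :2]); return np.round(c,1),np.round(s,1),round(a,1)
            ~~~~~~~~~~~~~~~^^^^^^^^^^^^^^^^^^^^^^^^
cv2.error: OpenCV(4.12.0) /io/opencv/modules/imgproc/src/convhull.cpp:143: error: (-215:Assertion failed) total >= 0 && (depth == CV_32F || depth == CV_32S) in function 'convexHull'
```

```bash
sed -i 's/np.float32(pts)\[:, :2\]/np.ascontiguousarray(np.float32(pts)[:, :2])/' h.py
cat > m.py <<'E'
from h import *
T=load("top0.npz");WT=cloud(T)
for n in("top","scene"):
    z=load(n+"0.npz");W=cloud(z);p=z[0];hsv=cv2.cvtColor(p,cv2.COLOR_BGR2HSV)
    print("==",n)
    m=((hsv[...,0]>5)&(hsv[...,0]<20)&(hsv[...,1]>120)&(hsv[...,2]>40)).astype(np.uint8)
    k,l,s,c=cv2.connectedComponentsWithStats(cv2.morphologyEx(m,cv2.MORPH_CLOSE,np.ones((7,7))))
    for i in range(1,k):
        if s[i,4]<800: continue
        P=W[l==i]; P=P[P[:,2]<60]
        hi=P[P[:,2]>16]
        if len(hi)<20: continue
        print("carton",s[i,:5],"top z",np.percentile(hi[:,2],[50,95]).round(1),rect(hi),"floor z",np.median(P[P[:,2]<15][:,2]).round(1))
        # image-outline cast on rim height
        cs,_=cv2.findContours((l==i).astype(np.uint8),0,2); q=max(cs,key=cv2.contourArea)[:,0]
        print("   outline@25",rect([ray(z,u,v,25) for u,v in q]))
    for nm,(u,v),h0,h1,r in(("brick",(236,214),30,60,65),("wheel",(315,209),28,60,42),("wedge",(272,208),30,60,40),("squat",(220,122),105,135,42),("tall",(271,112),130,165,40),("tin",(321,121),78,105,48)):
        s=WT[v,u]; sel=(np.hypot(W[...,0]-s[0],W[...,1]-s[1])<r)&(W[...,2]>h0)&(W[...,2]<h1)
        P=W[sel]; print(nm,"seed",s.round(0),len(P),"z",np.percentile(P[:,2],[10,50,90]).round(1) if len(P) else "", rect(P) if len(P)>5 else "", P.mean(0).round(1))
    for nm,(u,v) in(("table",(180,290)),("pan",(256,235)),("shelf",(250,140))):
        s=WT[v,u]; sel=np.hypot(W[...,0]-s[0],W[...,1]-s[1])<8
        print(nm,s.round(0),np.median(W[sel][:,2]).round(1))
E
python3 m.py
```

```text
== top
carton [ 370  166   66   63 3949] top z [24.6 27.6] (array([ 499.4, -308.1]), array([153.3, 150.9]), 88.4) floor z 4.5
   outline@25 (array([ 499.2, -306.8]), array([154.7, 150.2]), 88.4)
carton [ 105  191   88   55 4264] top z [24.4 27.5] (array([466. , 301.3]), array([199.9, 119.6]), 85.3) floor z 4.1
   outline@25 (array([465.8, 299.7]), array([200.2, 119.3]), 85.3)
brick seed [468.  91.  42.] 827 z [40.9 43.1 45.1] (array([468.3,  92.4]), array([90. , 50.2]), 1.1) [468.   92.   42.9]
wheel seed [475. -94.  37.] 498 z [35.8 38.  39.9] (array([475. , -92.2]), array([56.9, 57.2]), 87.4) [475.1 -92.4  37.9]
wedge seed [480.   7.  40.] 277 z [39.2 41.3 43.5] (array([474.3,   6.2]), array([54. , 47.6]), 33.3) [4.781e+02 4.000e-01 4.130e+01]
squat seed [665. 115. 116.] 415 z [112.7 114.8 116.9] (array([661.5, 119.2]), array([48.2, 48. ]), 63.6) [660.9 119.  114.6]
tall seed [676.   3. 144.] 298 z [141.7 144.8 146.6] (array([672.7,   4. ]), array([38.5, 38.9]), 74.4) [671.3   4.  144.1]
tin seed [ 671. -110.   87.] 727 z [83.1 85.  86.9] (array([ 672.8, -109.1]), array([66.7, 68.6
[... 616 characters left out ...]
wheel seed [475. -94.  37.] 321 z [33.3 37.4 40.8] (array([479.5, -93.7]), array([59.6, 58. ]), 87.1) [480.9 -92.   37.2]
wedge seed [480.   7.  40.] 216 z [35.6 40.3 43.6] (array([478.7,   6.2]), array([55.7, 48.4]), 32.3) [482.8   2.1  39.9]
squat seed [665. 115. 116.] 334 z [111.1 114.6 117.8] (array([665.7, 119.1]), array([49.2, 45.3]), 45.1) [666.5 120.3 114.5]
tall seed [676.   3. 144.] 230 z [138.1 144.5 147. ] (array([677.3,   3. ]), array([39. , 39.6]), 12.1) [677.9   5.4 143.6]
tin seed [ 671. -110.   87.] 524 z [81.9 85.1 88. ] (array([ 676.7, -110.5]), array([70.2, 69.3]), 8.0) [ 677.8 -108.7   85.1]
table [291. 234.  -3.] -1.3
pan [418.  48.   3.] 3.2
shelf [638.  54.  59.] 60.3
```

Both views agree on the heights: brick top 43, wheel 38, squat jar 115, tall jar 145, shelf 60 and carton rim 25. They differ by about 4 mm in x, so I use the mean. I'll start moving.

Emit:
servo_tool:
  moves: [0.3275,1,0,-0.1267,0.74,0.3275,1,0,-0.1267,0.74,0.3275,1,0,-0.1267,0.74,0.3275,1,0,-0.1267,0.74,0.3275,1,0,-0.1267,0.74,0.3275,1,0,-0.1267,0.74,0.3275,1,0,-0.1267,0.74,0.3275,1,0,-0.1267,0.74,0.3275,1,0,-0.1267,0.74,0.3275,1,0,-0.1267,0.74,0.3275,1,0,-0.1267,0.74,0.3275,1,0,-0.1267,0.74]

```text
t: 1.15
eef_pos: [383.9, -169.9, 214.8]
tcp_rot: [3.141, -0.0, 0.022]
ft_force: [-0.3, -0.8, -0.7]
opening: 0.741
grip_force: 0.0
```

Emit:
servo_tool:
  moves: [0.216,0.66,0,0,0.74,0.216,0.66,0,0,0.74,0.216,0.66,0,0,0.74,0.216,0.66,0,0,0.74,0.216,0.66,0,0,0.74,0.216,0.66,0,0,0.74,0.216,0.66,0,0,0.74,0.216,0.66,0,0,0.74,0.216,0.66,0,0,0.74]

```text
t: 1.9
eef_pos: [470.4, 92.0, 214.2]
tcp_rot: [3.141, 0.001, 0.019]
ft_force: [-0.1, -0.2, -0.9]
opening: 0.739
grip_force: 0.0
```

```bash
cat > w.py <<'E'
import sys
from cell import *
from h import *
n=sys.argv[1]; s=state(); c=get_calibration("wrist");p,d=read_camera("wrist");cv2.imwrite(f"pics/{n}.png",p);np.savez(n+".npz",p=p,d=d,**c)
print(s['t'],s['eef_pos'].round(1),s['tcp_rot'].round(4))
W=cloud(load(n+".npz"))
for a in sys.argv[2:]:
    x,y,r,h0,h1=map(float,a.split(','))
    P=W[(np.hypot(W[...,0]-x,W[...,1]-y)<r)&(W[...,2]>h0)&(W[...,2]<h1)]
    print(a,len(P),np.percentile(P[:,2],[10,50,90]).round(1) if len(P) else "",rect(P) if len(P)>5 else "")
E
python3 w.py w1 470,92,65,30,60 477,-93,42,28,60 663,119,42,105,135 675,3,40,130,160 468,300,130,15,40
```

```text
1.9 [470.4  92.  214.2] [3.1412e+00 6.0000e-04 1.9200e-02]
470,92,65,30,60 3610 [42.9 44.2 45.2] (array([469.4,  90. ]), array([90.5, 50. ]), 0.9)
477,-93,42,28,60 2319 [37. 39. 40.] (array([477.1, -94.6]), array([58.4, 58.7]), 33.7)
663,119,42,105,135 0  
675,3,40,130,160 0  
468,300,130,15,40 4328 [17.3 25.3 26.8] (array([466.7, 299.9]), array([201.7, 120.7]), 85.3)
```

View pics/w1.png

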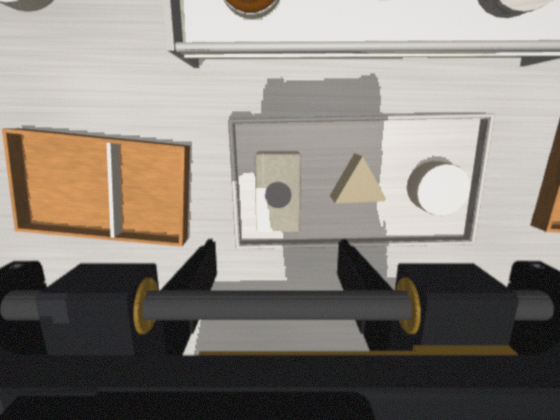

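The wrist view confirms brick, wheel and carton to within 1–2 mm, with the brick at about (277,194) and the wheel at (443,190). Next I grasp the brick.

Emit:
servo_tool:
  moves: [0,-0.002,-0.1,0,0.74,0,-0.002,-0.2,0,0.74,0,-0.002,-0.3,0,0.74,0,-0.002,-0.4,0,0.74,0,-0.002,-0.46,0,0.74,0,-0.002,-0.495,0,0.74,0,-0.002,-0.506,0,0.74,0,-0.002,-0.506,0,0.74,0,-0.002,-0.506,0,0.3,0,-0.002,-0.506,0,0.3,0,-0.002,-0.506,0,0.3,0,-0.002,-0.506,0,0.3]

```text
t: 2.95
eef_pos: [470.3, 91.3, 13.2]
tcp_rot: [3.142, -0.002, 0.018]
ft_force: [-0.2, -4.0, 7.6]
opening: 0.523
grip_force: 30.0
```

Emit:
servo_tool:
  moves: [0,0,0.02,0,0.3,0,0,0.07,0,0.3,0,0,0.14,0,0.3,0,0.06,0.19,-0.005,0.3,0.001,0.15,0.2,-0.012,0.3,0.001,0.25,0.2,-0.02,0.3,0.0015,0.35,0.2,-0.027,0.3,0.002,0.45,0.2,-0.032,0.3,0.0025,0.54,0.2,-0.032,0.3,0.0025,0.6,0.18,-0.032,0.3,0.0025,0.625,0.14,-0.032,0.3,0.0025,0.625,0.11,-0.032,0.3]

```text
t: 3.95
eef_pos: [470.3, 344.0, 56.3]
tcp_rot: [-3.141, -0.001, -0.08]
ft_force: [-1.1, -1.2, -2.4]
opening: 0.524
grip_force: 30.0
```

```bash
python3 w.py w2 468,300,115,15,28 470,341,70,70,120
```

```text
3.95 [470.3 344.   56.3] [-3.1409e+00 -9.0000e-04 -7.9700e-02]
468,300,115,15,28 6994 [18.1 25.7 26.9] (array([476.8, 298.6]), array([201.1, 100.1]), 85.2)
470,341,70,70,120 15865 [85.9 87.3 94.8] (array([471.9, 343.2]), array([70.9, 85.8]), 85.0)
```

View pics/w2.png

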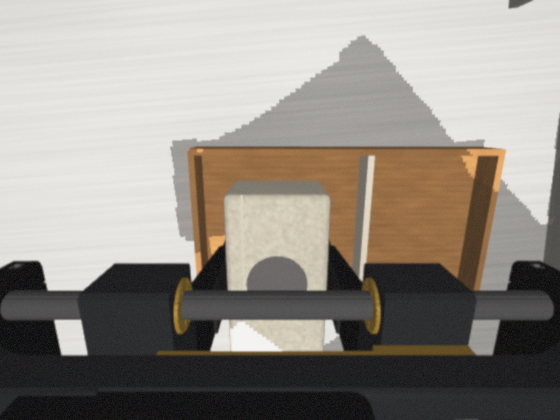

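Emit:
servo_tool:
  moves: [0,0,0,0,0.3,0,0,-0.04,0,0.3,0,0,-0.07,0,0.3,0,0,-0.09,0,0.3,0,0,-0.1,0,0.3,0,0,-0.104,0,0.3,0,0,-0.106,0,0.3,0,0,-0.106,0,0.3]

```text
t: 4.67
eef_pos: [471.1, 341.4, 14.4]
tcp_rot: [-3.141, -0.0, -0.083]
ft_force: [0.8, 0.1, -2.4]
opening: 0.527
grip_force: 30.0
```

Emit:
servo_tool:
  moves: [0,0,-0.001,0,0.3,0,0,-0.002,0,0.3,0,0,-0.003,0,0.3,0,0,-0.003,0,0.3]

```text
t: 5.0
eef_pos: [471.2, 341.5, 14.2]
tcp_rot: [-3.141, -0.001, -0.083]
ft_force: [-3.8, -3.6, 13.8]
opening: 0.523
grip_force: 30.0
```

Emit:
servo_tool:
  moves: [0,0,0,0,0.55,0,0,0,0,0.62,0,0,0,0,0.74,0,0,0,0,0.74,0,0,0.01,0,0.74,0,0,0.05,0,0.74,0,0,0.13,0,0.74,0,0,0.22,0,0.84,0,0,0.31,0,0.84,0,0,0.4,0,0.84,0,0,0.45,0,0.84,0,0,0.45,0,0.84]

```text
t: 6.0
eef_pos: [472.2, 342.3, 197.7]
tcp_rot: [-3.137, -0.006, -0.083]
ft_force: [-0.1, 0.1, -0.5]
opening: 0.839
grip_force: 0.0
```

```bash
python3 w.py w3 468,300,115,15,28 470,341,65,33,60
```

```text
6.0 [472.2 342.3 197.7] [-3.1374 -0.0063 -0.0826]
468,300,115,15,28 3497 [18.2 25.7 26.9] (array([466.8, 299.7]), array([200.7, 119.7]), 85.3)
470,341,65,33,60 3938 [44.  45.2 46.1] (array([470.4, 340.8]), array([50. , 90.1]), 85.2)
```

Emit:
servo_tool:
  moves: [0.4,-0.5555,0.07,0.0264,0.84,0.4,-0.5555,0.07,0.0264,0.84,0.4,-0.5555,0.07,0.0264,0.84,0.4,-0.5555,0.07,0.0264,0.84,0.4,-0.5555,0.07,0.0264,0.84,0.4,-0.5555,0.07,0.0264,0.84,0.4,-0.5555,0.07,0.0264,0.84,0.4,-0.5555,0.07,0.0264,0.84,0.4,-0.5555,0.07,0.0264,0.84,0.4,-0.5555,0.07,0.0264,0.84]

```text
t: 6.88
eef_pos: [630.1, 119.6, 219.4]
tcp_rot: [3.142, 0.002, 0.0]
ft_force: [-0.5, -0.1, -0.4]
opening: 0.842
grip_force: 0.0
```

```bash
python3 w.py w4 663,119,42,108,125 663,119,42,90,108 675,3,40,138,160 675,3,40,100,136 668,0,250,88,95 668,0,250,80,89.5 
```

```text
6.8833 [630.1 119.6 219.4] [3.1415e+00 2.3000e-03 0.0000e+00]
663,119,42,108,125 2496 [115.2 116.2 117. ] (array([663.6, 117.2]), array([48.8, 49. ]), 82.8)
663,119,42,90,108 76 [ 90.3  91.3 104. ] (array([680.7, 119.1]), array([16.1, 47.3]), 5.6)
675,3,40,138,160 2223 [144.8 146.1 147. ] (array([674.6,   1.9]), array([39.5, 39.3]), 34.0)
675,3,40,100,136 927 [103.7 117.2 131.3] (array([677. ,  10.6]), array([26.4, 44. ]), 75.0)
668,0,250,88,95 3082 [89.5 91.1 92.1] (array([671.1,  14.2]), array([125. , 348.2]), 1.8)
668,0,250,80,89.5 8071 [84.4 86.2 87.4] (array([670. ,  12.1]), array([125.2, 352. ]), 1.4)
```

View pics/w4.png

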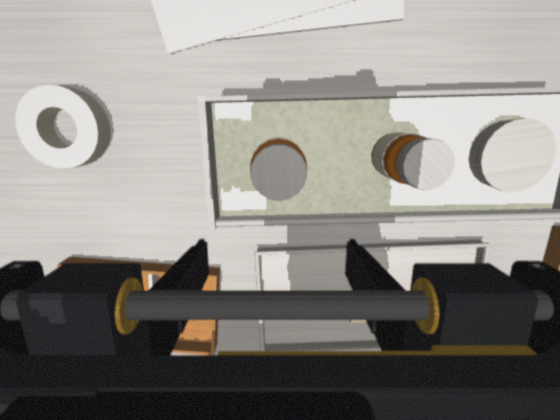

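Emit:
servo_tool:
  moves: [0.04,-0.003,0,0,0.84,0.082,-0.003,0,0,0.84,0.082,-0.003,-0.05,0,0.84,0.082,-0.003,-0.13,0,0.84,0.082,-0.003,-0.21,0,0.84,0.082,-0.003,-0.28,0,0.84,0.082,-0.003,-0.33,0,0.84,0.082,-0.003,-0.36,0,0.84,0.082,-0.003,-0.369,0,0.84,0.082,-0.003,-0.369,0,0.7,0.082,-0.003,-0.369,0,0.4,0.082,-0.003,-0.369,0,0.4]

```text
t: 7.93
eef_pos: [664.3, 118.3, 74.6]
tcp_rot: [-3.142, -0.002, 0.0]
ft_force: [0.2, 0.4, -0.8]
opening: 0.685
grip_force: 0.0
```

Emit:
servo_tool:
  moves: [0,0,0,0,0.4,0,0,0,0,0.4,0,0,0,0,0.4]

```text
t: 8.18
eef_pos: [664.2, 118.1, 74.3]
tcp_rot: [-3.141, -0.002, 0.0]
ft_force: [-1.4, 0.3, 6.2]
opening: 0.575
grip_force: 30.0
```

Emit:
servo_tool:
  moves: [0,0,0.02,0,0.4,0,0,0.06,0,0.4,0,0,0.13,0,0.4,0,0,0.2,0,0.4,-0.02,0.012,0.22,0.03,0.4,-0.07,0.044,0.22,0.07,0.4,-0.14,0.087,0.22,0.11,0.4,-0.22,0.137,0.22,0.15,0.4,-0.3,0.187,0.22,0.19,0.4,-0.38,0.236,0.22,0.23,0.4,-0.45,0.28,0.2,0.27,0.4,-0.485,0.302,0.17,0.31,0.4]

```text
t: 9.18
eef_pos: [466.9, 240.3, 142.3]
tcp_rot: [3.141, -0.001, 0.977]
ft_force: [1.0, 0.1, -2.4]
opening: 0.58
grip_force: 30.0
```

Emit:
servo_tool:
  moves: [-0.018,0.011,-0.03,0.035,0.4,-0.018,0.011,-0.08,0.07,0.4,-0.018,0.011,-0.12,0.105,0.4,-0.018,0.011,-0.15,0.14,0.4,-0.018,0.011,-0.16,0.164,0.4,-0.018,0.011,-0.16,0.164,0.4,-0.018,0.011,-0.16,0.164,0.4]

```text
t: 9.77
eef_pos: [462.5, 243.3, 77.3]
tcp_rot: [-3.142, 0.0, 1.482]
ft_force: [-0.5, -0.1, -2.7]
opening: 0.578
grip_force: 30.0
```

```bash
python3 w.py w5 468,300,130,18,28 463,243,40,110,140 463,243,40,60,140 470,341,65,33,60
```

```text
9.7667 [462.5 243.3  77.3] [-3.1416e+00  1.0000e-04  1.4820e+00]
468,300,130,18,28 5667 [20.8 25.9 26.9] (array([466.8, 302.9]), array([180. , 120.9]), 85.3)
463,243,40,110,140 7505 [116.2 119.3 129.5] (array([459. , 243.4]), array([49.6, 71.6]), 64.9)
463,243,40,60,140 11369 [ 88.4 118.6 123.7] (array([459.9, 245.4]), array([53.2, 70.3]), 57.8)
470,341,65,33,60 12975 [44.2 45.2 46.1] (array([470.1, 341.1]), array([50.1, 90.6]), 84.9)
```

View pics/w5.png

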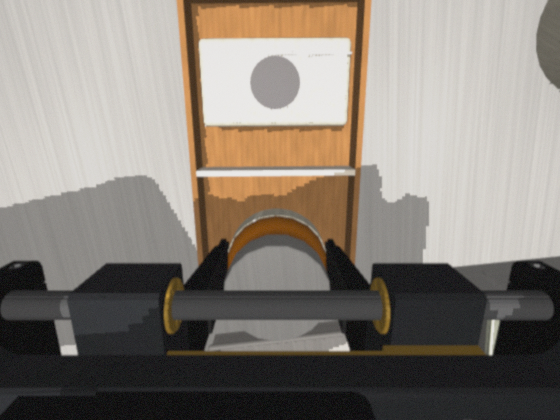

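Emit:
servo_tool:
  moves: [0,0,-0.05,0,0.4,0,0,-0.1,0,0.4,0,0,-0.13,0,0.4,0,0,-0.14,0,0.4,0,0,-0.144,0,0.4,0,0,-0.146,0,0.4,0,0,-0.1475,0,0.4,0,0,-0.1475,0,0.4]

```text
t: 10.48
eef_pos: [462.8, 243.4, 18.8]
tcp_rot: [3.14, -0.001, 1.484]
ft_force: [0.5, 0.9, -1.6]
opening: 0.579
grip_force: 30.0
```

Emit:
servo_tool:
  moves: [0,0,-0.001,0,0.4,0,0,-0.002,0,0.4,0,0,-0.003,0,0.4,0,0,-0.003,0,0.4]

```text
t: 10.82
eef_pos: [462.8, 243.4, 18.2]
tcp_rot: [3.14, -0.001, 1.484]
ft_force: [-1.6, -0.7, 13.3]
opening: 0.575
grip_force: 30.0
```

Emit:
servo_tool:
  moves: [0,0,0,0,0.6,0,0,0,0,0.68,0,0,0,0,0.78,0,0,0,0,0.78,0,0,0.01,0,0.78,0,0,0.05,0,0.78,0,0,0.13,0,0.78,0,0,0.22,0,0.78,0,0,0.31,0,0.78,0,0,0.4,0,0.78,0,0,0.45,0,0.78,0,0,0.45,0,0.78]

```text
t: 11.82
eef_pos: [463.8, 243.8, 201.5]
tcp_rot: [3.135, -0.003, 1.485]
ft_force: [0.9, 0.7, 0.2]
opening: 0.777
grip_force: 0.0
```

```bash
python3 w.py w6 468,300,115,18,28 463,243,40,50,70 470,341,65,33,50 
```

```text
11.8167 [463.8 243.8 201.5] [ 3.1349 -0.0032  1.4847]
468,300,115,18,28 3651 [21.4 25.9 27. ] (array([466.4, 300. ]), array([199.9, 120.3]), 85.3)
463,243,40,50,70 1834 [59.2 60.1 61.1] (array([462.5, 241.9]), array([49.1, 48. ]), 85.7)
470,341,65,33,50 4842 [44.  45.2 46.2] (array([469.9, 341.3]), array([49.7, 90.6]), 85.1)
```

Emit:
servo_tool:
  moves: [0.037,-0.842,0,0.0172,0.8,0.037,-0.842,0,0.0172,0.8,0.037,-0.842,0,0.0172,0.8,0.037,-0.842,0,0.0172,0.8,0.037,-0.842,0,0.0172,0.8,0.037,-0.842,0,0.0172,0.8,0.037,-0.842,0,0.0172,0.8,0.037,-0.842,0,0.0172,0.8,0.037,-0.842,0,0.0172,0.8,0.037,-0.842,0,0.0172,0.8,0.037,-0.842,0,0.0172,0.8]

```text
t: 12.78
eef_pos: [476.7, -93.3, 195.9]
tcp_rot: [-3.14, -0.001, 1.537]
ft_force: [-0.1, 0.7, -0.6]
opening: 0.797
grip_force: 0.0
```

```bash
python3 w.py w7 477,-93,42,30,50 477,5,45,30,50
```

```text
12.7833 [476.7 -93.3 195.9] [-3.1397e+00 -8.0000e-04  1.5375e+00]
477,-93,42,30,50 2369 [37.8 39.1 40.1] (array([476.8, -95. ]), array([58.6, 58.1]), 87.4)
477,5,45,30,50 1653 [41.2 42.3 43.2] (array([487.2,  -1. ]), array([49.9, 57. ]), 3.7)
```

Emit:
servo_tool:
  moves: [-0.001,-0.002,-0.1,0,0.8,-0.001,-0.002,-0.2,0,0.8,-0.001,-0.002,-0.3,0,0.8,-0.001,-0.002,-0.38,0,0.8,-0.001,-0.002,-0.43,0,0.8,-0.001,-0.002,-0.456,0,0.8,-0.001,-0.002,-0.464,0,0.8,-0.001,-0.002,-0.464,0,0.8,-0.001,-0.002,-0.464,0,0.4,-0.001,-0.002,-0.464,0,0.4,-0.001,-0.002,-0.464,0,0.4,-0.001,-0.002,-0.464,0,0.4]

```text
t: 13.83
eef_pos: [477.3, -94.3, 12.1]
tcp_rot: [3.14, 0.0, 1.539]
ft_force: [0.6, 3.7, 5.9]
opening: 0.623
grip_force: 30.0
```

Emit:
servo_tool:
  moves: [0,0,0.02,0,0.4,0,0,0.07,0,0.4,0,0,0.14,0,0.4,0.008,-0.06,0.19,0,0.4,0.02,-0.15,0.2,0,0.4,0.034,-0.25,0.2,0,0.4,0.05,-0.35,0.2,0,0.4,0.059,-0.42,0.2,0,0.4,0.0635,-0.455,0.2,0,0.4,0.0635,-0.455,0.18,0,0.4,0.0635,-0.455,0.15,0,0.4,0.0635,-0.455,0.15,0,0.4]

```text
t: 14.83
eef_pos: [501.0, -274.7, 69.5]
tcp_rot: [-3.139, -0.002, 1.539]
ft_force: [-0.4, 0.5, -1.2]
opening: 0.625
grip_force: 30.0
```

```bash
python3 w.py w8 501,-308,115,18,30; python3 - <<'E'
from h import *
W=cloud(load("w8.npz"))
# edges: side walls in x at rim height, top (y+) wall, divider
P=W[(W[...,2]>20)&(W[...,2]<29)&(np.abs(W[...,0]-501)<90)&(np.abs(W[...,1]+308)<90)]
for b in range(-400,-215,20):
    q=P[(P[:,1]>b)&(P[:,1]<b+20)]; 
    if len(q)>10: print(b,len(q),q[:,0].min().round(1),q[:,0].max().round(1))
h=np.histogram(P[:,1],np.arange(-396,-216,6)); print(list(zip(h[1].astype(int),h[0])))
E
```

```text
14.8333 [ 501.  -274.7   69.5] [-3.1387e+00 -2.1000e-03  1.5387e+00]
501,-308,115,18,30 3546 [20.6 25.9 26.9] (array([ 499.8, -308.4]), array([147.7, 152.9]), 88.5)
-320 289 423.6 576.1
-300 416 424.4 576.7
-280 452 424.5 577.4
-260 492 425.1 577.9
-240 1617 425.2 577.7
[(np.int64(-396), np.int64(0)), (np.int64(-390), np.int64(0)), (np.int64(-384), np.int64(0)), (np.int64(-378), np.int64(0)), (np.int64(-372), np.int64(0)), (np.int64(-366), np.int64(0)), (np.int64(-360), np.int64(0)), (np.int64(-354), np.int64(0)), (np.int64(-348), np.int64(0)), (np.int64(-342), np.int64(0)), (np.int64(-336), np.int64(0)), (np.int64(-330), np.int64(0)), (np.int64(-324), np.int64(8)), (np.int64(-318), np.int64(59)), (np.int64(-312), np.int64(108)), (np.int64(-306), np.int64(116)), (np.int64(-300), np.int64(123)), (np.int64(-294), np.int64(119)), (np.int64(-288), np.int64(133)), (np.int64(-282), np.int64(129)), (np.int64(-276), np.int64(132)), (np.int64(-270), np.int64(140)), (np.int64(-264), np.int64(137)), (np.int64(-258), np.int64(145)), (np.int64(-252), np.int64(144)), (np.int64(-246), np.int64(158)), (np.int64(-240), np.int64(1471)), (np.int64(-234), np.int64(146)), (np.int64(-228), np.int64(0))]
```

View pics/w8.png

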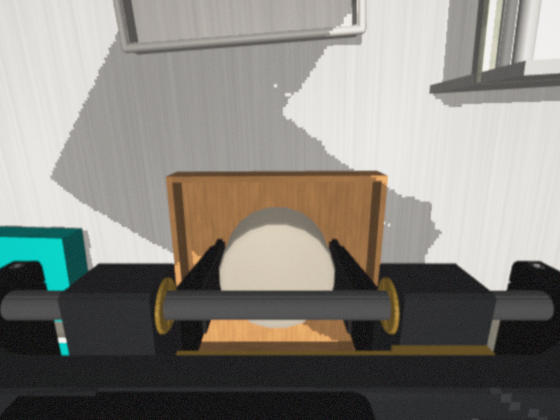

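Emit:
servo_tool:
  moves: [-0.0025,0,-0.03,0,0.4,-0.0025,0,-0.07,0,0.4,-0.0025,0,-0.11,0,0.4,-0.0025,0,-0.13,0,0.4,-0.0025,0,-0.14,0,0.4,-0.0025,0,-0.144,0,0.4,-0.0025,0,-0.1465,0,0.4,-0.0025,0,-0.148,0,0.4,-0.0025,0,-0.1485,0,0.4,-0.0025,0,-0.1485,0,0.4]

```text
t: 15.72
eef_pos: [501.5, -276.1, 13.2]
tcp_rot: [3.141, 0.0, 1.539]
ft_force: [-1.0, 2.2, 5.2]
opening: 0.622
grip_force: 30.0
```

Emit:
servo_tool:
  moves: [0,0,0,0,0.65,0,0,0,0,0.72,0,0,0,0,0.84,0,0,0,0,0.84,0,0,0.01,0,0.84,0,0,0.05,0,0.84,0,0,0.13,0,0.84,0,0,0.22,0,0.74,0,0,0.32,0,0.74,0,0,0.42,0,0.74,0,0,0.5,0,0.74,0,0,0.52,0,0.74]

```text
t: 16.72
eef_pos: [502.5, -277.1, 225.6]
tcp_rot: [3.135, 0.004, 1.539]
ft_force: [-1.1, -0.1, -0.0]
opening: 0.743
grip_force: 0.0
```

```bash
python3 w.py w9 501,-308,115,18,28 501,-276,42,31,50
```

```text
16.7167 [ 502.5 -277.1  225.6] [3.135  0.0043 1.5387]
501,-308,115,18,28 2792 [20.7 25.8 26.9] (array([ 499.7, -310.8]), array([152.7, 152.2]), 88.4)
501,-276,42,31,50 2049 [38.9 40.1 41.1] (array([ 501.2, -276.7]), array([58.8, 58.4]), 41.1)
```

Emit:
servo_tool:
  moves: [0.434,0.6975,0,-0.49,0.74,0.434,0.6975,0,-0.49,0.74,0.434,0.6975,0,-0.49,0.74,0.434,0.6975,0,-0.49,0.74,0.434,0.6975,0,-0.49,0.74,0.434,0.6975,0,-0.49,0.74,0.434,0.6975,0,-0.49,0.74,0.434,0.6975,0,-0.49,0.74,0.434,0.6975,0,-0.49,0.74,0.434,0.6975,0,-0.49,0.74,0.434,0.6975,0,-0.49,0.74,0.434,0.6975,0,-0.49,0.74]

```text
t: 17.77
eef_pos: [674.5, 3.3, 217.8]
tcp_rot: [-3.141, 0.003, 0.079]
ft_force: [0.1, -1.1, -0.5]
opening: 0.739
grip_force: 0.0
```

Emit:
servo_tool:
  moves: [0,0,0,-0.0004,0.74,0,0,0,-0.0004,0.74,0,0,0,-0.0004,0.74,0,0,0,-0.0004,0.74]

```text
t: 18.1
eef_pos: [674.7, 2.5, 219.5]
tcp_rot: [-3.142, 0.001, 0.086]
ft_force: [-0.7, 0.8, 0.5]
opening: 0.739
grip_force: 0.0
```

```bash
python3 w.py w10 675,3,40,138,160 672,-110,50,80,95
```

```text
18.1 [674.7   2.5 219.5] [-3.1416e+00  6.0000e-04  8.5500e-02]
675,3,40,138,160 1850 [145.2 146.1 147.1] (array([674.7,   1.8]), array([39.1, 39.3]), 33.8)
672,-110,50,80,95 3772 [85.3 86.2 87.1] (array([ 675. , -111.1]), array([69.6, 69.5]), 31.2)
```

Emit:
servo_tool:
  moves: [0,-0.001,-0.05,0,0.74,0,-0.001,-0.12,0,0.74,0,-0.001,-0.19,0,0.74,0,-0.001,-0.25,0,0.74,0,-0.001,-0.3,0,0.74,0,-0.001,-0.325,0,0.74,0,-0.001,-0.332,0,0.74,0,-0.001,-0.332,0,0.7,0,-0.001,-0.332,0,0.3,0,-0.001,-0.332,0,0.3,0,-0.001,-0.332,0,0.3,0,-0.001,-0.332,0,0.3]

```text
t: 19.15
eef_pos: [675.2, 2.3, 88.0]
tcp_rot: [3.141, -0.001, 0.083]
ft_force: [-0.8, -0.5, -0.1]
opening: 0.473
grip_force: 0.0
```

Emit:
servo_tool:
  moves: [0,0,0,0,0.3,0,0,0,0,0.3]

```text
t: 19.32
eef_pos: [675.2, 2.2, 87.9]
tcp_rot: [3.141, -0.001, 0.083]
ft_force: [-1.2, 0.4, 6.1]
opening: 0.46
grip_force: 30.0
```

Emit:
servo_tool:
  moves: [0,0,0.02,0,0.3,0,0,0.06,0,0.3,0,0,0.13,0,0.3,0,0,0.2,0,0.3,-0.018,-0.035,0.24,0.03,0.3,-0.05,-0.1,0.25,0.067,0.3,-0.09,-0.18,0.25,0.105,0.3,-0.134,-0.27,0.25,0.143,0.3,-0.179,-0.36,0.25,0.181,0.3,-0.223,-0.45,0.25,0.219,0.3,-0.268,-0.54,0.25,0.257,0.3,-0.313,-0.63,0.25,0.295,0.3]

```text
t: 20.32
eef_pos: [549.1, -249.8, 187.4]
tcp_rot: [-3.142, 0.0, 1.011]
ft_force: [1.1, -0.7, -1.4]
opening: 0.456
grip_force: 30.0
```

Emit:
servo_tool:
  moves: [-0.045,-0.09,0,0.035,0.3,-0.085,-0.17,0,0.07,0.3,-0.115,-0.23,-0.02,0.105,0.3,-0.126,-0.254,-0.08,0.14,0.3,-0.126,-0.254,-0.15,0.168,0.3,-0.126,-0.254,-0.2,0.168,0.3,-0.126,-0.254,-0.22,0.168,0.3,-0.126,-0.254,-0.22,0.168,0.3,-0.126,-0.254,-0.22,0.168,0.3]

```text
t: 21.07
eef_pos: [500.3, -350.0, 99.7]
tcp_rot: [3.141, 0.0, 1.533]
ft_force: [-0.2, -0.7, -2.4]
opening: 0.457
grip_force: 30.0
```

```bash
python3 w.py w11 501,-276,42,31,45 501,-308,115,18,28; python3 - <<'E'
from h import *
W=cloud(load("w11.npz"))
P=W[(W[...,2]>22)&(W[...,2]<29)&(np.abs(W[...,0]-501)<90)&(np.abs(W[...,1]+308)<95)]
for b in range(-400,-215,20):
    q=P[(P[:,1]>b)&(P[:,1]<b+20)]
    if len(q)>10: print(b,len(q),q[:,0].min().round(1),q[:,0].max().round(1))
q=P[np.abs(P[:,0]-500)<55]; h=np.histogram(q[:,1],np.arange(-396,-216,3)); print([(int(a),int(n)) for a,n in zip(h[1],h[0]) if n])
E
```

```text
21.0667 [ 500.3 -350.    99.7] [3.1414e+00 1.0000e-04 1.5326e+00]
501,-276,42,31,45 5601 [39.  40.1 41. ] (array([ 501.3, -277.1]), array([58.6, 58.8]), 87.3)
501,-308,115,18,28 6356 [20.7 25.9 27. ] (array([ 499.8, -311. ]), array([152.8, 152.8]), 88.5)
-400 417 421.9 574.0
-380 285 421.6 574.7
-360 303 422.4 575.1
-340 965 422.8 575.6
-320 788 423.5 576.3
-300 370 424.2 576.6
-280 398 424.7 577.4
-260 486 425.2 577.9
-240 1448 425.9 577.7
[(-390, 8), (-387, 33), (-384, 26), (-324, 301), (-321, 489), (-318, 50), (-243, 12), (-240, 556), (-237, 499), (-234, 21)]
```

View pics/w11.png

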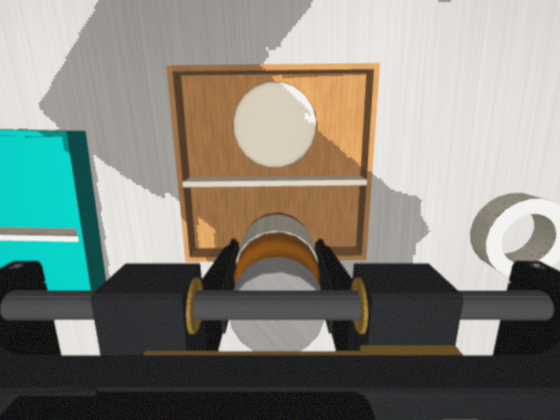

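Emit:
servo_tool:
  moves: [-0.0005,-0.0015,-0.03,0,0.3,-0.0005,-0.0015,-0.08,0,0.3,-0.0005,-0.0015,-0.12,0,0.3,-0.0005,-0.0015,-0.15,0,0.3,-0.0005,-0.0015,-0.162,0,0.3,-0.0005,-0.0015,-0.167,0,0.3,-0.0005,-0.0015,-0.169,0,0.3,-0.0005,-0.0015,-0.171,0,0.3,-0.0005,-0.0015,-0.172,0,0.3,-0.0005,-0.0015,-0.172,0,0.3]

```text
t: 21.95
eef_pos: [500.0, -350.7, 31.9]
tcp_rot: [3.141, 0.001, 1.533]
ft_force: [-4.2, 3.0, 7.9]
opening: 0.46
grip_force: 30.0
```

Emit:
servo_tool:
  moves: [0,0,0,0,0.5,0,0,0,0,0.56,0,0,0,0,0.7,0,0,0,0,0.74,0,0,0.01,0,0.74,0,0,0.05,0,0.74,0,0,0.13,0,0.74,0,0,0.22,0,0.74,0,0,0.32,0,0.74,0,0,0.42,0,0.74,0,0,0.5,0,0.74,0,0,0.5,0,0.74]

```text
t: 22.95
eef_pos: [501.4, -351.9, 237.4]
tcp_rot: [3.133, 0.007, 1.533]
ft_force: [-0.1, -0.0, -0.3]
opening: 0.741
grip_force: 0.0
```

Emit:
servo_tool:
  moves: [-0.1,-0.4,0,0,0.74,-0.1,-0.4,0,0,0.74,-0.1,-0.4,0,0,0.74,-0.1,-0.4,0,0,0.74,-0.1,-0.4,0,0,0.74,-0.1,-0.4,0,0,0.74,-0.1,-0.4,0,0,0.74]

```text
t: 23.53
eef_pos: [459.7, -510.1, 229.7]
tcp_rot: [-3.141, -0.001, 1.532]
ft_force: [1.3, -0.1, -0.6]
opening: 0.737
grip_force: 0.0
```

```bash
python3 w.py w12 500,-351,35,80,100 501,-276,42,31,45; python3 - <<'E'
from cell import *
from h import *
for n in("scene","top"):
    c=get_calibration(n);p,d=read_camera(n);cv2.imwrite(f"pics/{n}9.png",p);np.savez(n+"9.npz",p=p,d=d,**c)
    W=cloud(load(n+"9.npz"))
    for nm,x,y,r,a,b in(("tall",500,-351,35,80,100),("wheel",501,-276,42,31,50),("squat",463,243,40,50,70),("brick",470,341,65,33,55),("tin",673,-110,48,78,100),("wedge",478,4,40,35,55)):
        P=W[(np.hypot(W[...,0]-x,W[...,1]-y)<r)&(W[...,2]>a)&(W[...,2]<b)]; print(n,nm,len(P),rect(P) if len(P)>5 else "", np.median(P[:,2]).round(1))
E
```

```text
23.5333 [ 459.7 -510.1  229.7] [-3.1412e+00 -1.0000e-03  1.5324e+00]
500,-351,35,80,100 1847 [88.9 90.1 91. ] (array([ 499.4, -353.4]), array([37.8, 38.7]), 89.2)
501,-276,42,31,45 0  
scene tall 140 (array([ 501.9, -350.1]), array([41.2, 37.6]), 45.0) 88.0
scene wheel 293 (array([ 504.6, -274.3]), array([61.4, 58.5]), 72.7) 38.7
scene squat 296 (array([465.3, 242.9]), array([50. , 48.2]), 78.8) 58.3
scene brick 728 (array([472.9, 341.8]), array([51.2, 92.7]), 84.9) 43.5
scene tin 522 (array([ 677. , -109.5]), array([68.6, 69.2]), 61.7) 84.8
scene wedge 195 (array([477.6,   5.7]), array([55.8, 48.3]), 32.8) 40.7
top tall 270 (array([ 498.6, -349.2]), array([39.7, 38.8]), 88.3) 89.0
top wheel 497 (array([ 500.8, -273.8]), array([57.4, 57.9]), 85.6) 39.0
top squat 377 (array([461.9, 243.7]), array([49.2, 45.8]), 88.4) 58.8
top brick 882 (array([469.5, 342.8]), array([51.8, 90.6]), 86.3) 44.0
top tin 730 (array([ 672.6, -109.1]), array([66.5, 68.9]), 88.1) 85.1
top wedge 274 (array([474.5,   6.3]), array([54.3, 47.7]), 33.1) 41.2
```

View pics/scene9.png

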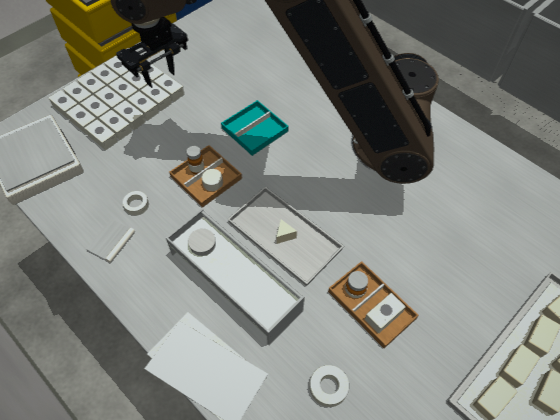

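The scene view shows all four items in their compartments: tall jar (195,158), wheel (211,180), squat jar (357,283) and brick (386,311). The wedge and tin haven't moved, and everything is within about 2 mm of the compartment centres.

```bash
python3 -c "
from cell import *
print(job_done())"
```

```text
the job is handed in; nothing more can be done
None
```

Both cartons are packed as asked and the job is handed in at about 24 s: all four items sit within roughly 2 mm of their compartment centres, and the wedge and tin were left in place.

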